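# Pass a turned flange through the go gauge

## Task

Check the turned steel flange on the go gauge: push it along the desk with the fingertips, in between the two blue jaws from the dark metal side, and out the other side until it rests wholly on the green field, then leave it there. Only push it gently: it must stay flat on the desk, never picked up, tipped or forced, and everything else must stay where it stands.

Things in the scene. Friction and masses are not known exactly. Their poses are not given: they have to be found in the camera images.
- flange: turned grey steel flange lying on the desk, hub up: round foot 58 mm in diameter with a 33 mm hub, 30 mm high in all, 0.11 to 0.21 kg; it slides. For contact it is a solid cone, widest at the foot: push it low, fingertips 4 to 8 mm above the desk. Origin at the centre of its underside, z up.
- gauge: go gauge fixed to the desk: two blue jaws on a thin dark metal sheet flush with the desk. Origin on the desk midway between the jaws; x is the way the part passes (from dark sheet to green field), y across the gap, z up. Jaws: 50 mm long (x -25 to +25 mm), round ends, 24 mm wide, 24 mm high, inner faces at y +-31 mm: the gap is 62 mm.
- pass_field (a point): centre of the green field (flush with the desk), a square of 110 x 110 mm aligned with the gauge, centred 87 mm beyond the gauge's origin along its x axis.
- bushing: loose brass-coloured bushing, 34 mm in diameter, 26 mm high, standing beside the gauge; leave alone. Origin at the centre of its underside.
- knob: loose grey steel knob, 36 mm in diameter, 22 mm high, standing beside the gauge; leave alone. Origin at the centre of its underside.
- loupe: loose black inspection loupe, 35 mm in diameter, 40 mm high; leave alone. Origin at the centre of its underside.
- gauge_block: loose flat grey gauge block, 30 x 35 x 9 mm; leave alone. Origin at the centre of its underside.
- eraser: loose blue and white eraser, 43 x 23 x 12 mm; leave alone. Origin at the centre of its underside.
Things that resemble listed ones, but are neither listed nor needed, are in the scene too. Of the things that look like the flange, the middle-sized one is meant.

How it is judged:
By the outcome, as a careful person would: the job done as asked, in the order asked, and still so for the second after the job is handed in, with the robot touching nothing.
It also fails if it takes over 58 s, if anything falls off the work surface, if the arm or the gripper's body presses on something with over 40 N, if the wrist force passes 120 N, or if a joint passes its speed limit or range.

## Robot

A 7-joint arm with a two-finger parallel gripper is mounted at the origin on a cart in front of the work surface, level with it; the furniture and walls round the work are solid. World frame = base frame: x ahead of the robot, y to its left, z up, the work surface at z = 0. Lengths are in m, angles in rad, forces in N, time in s.
With the tool pointing down it reaches from about 0.4 to 0.85 m from the base axis. Payload 10.4 kg.
Tool frame: the origin (TCP) lies at the very end of the fingers, on their centre line; the grasp point (between the pads) lies 19 mm behind it; z points along the fingers, y is the line along which they close (so a half turn about z gives the same grasp; the last joint's range is limited). The gripper opens to 87 mm and grips with 3 to 60 N. Pads are 19 mm wide; open, the fingers measure 117 mm over their backs; the gripper's body (75 mm by 190 mm) begins 51 mm behind the grasp point.
Start: joints at [1.167, 0.332, -0.065, 1.46, 0.022, 1.35, -0.088], TCP at [0.232, -0.58, 0.223] pointing down, gripper open.
Joint ranges: [-2.6, 2.6], [-0.5, 2.12], [-1.47, 1.34], [0.16, 2.42], [-1.27, 4.41], [0.06, 2.06], [-2.6, 2.6]. Speed limits (rad/s): [2.22, 2.22, 2.79, 2.79, 3.14, 3.14, 3.14].

## Interface

Orientations are given as a unit quaternion [x, y, z, w].
In Python, from bench import * gives the robot as it stands.
- The arm moves only by the tool step_arm, never from a script. Its arguments are lists of equal length, an entry for each row: "delta_pos": the shift along the world's x, y, z in units of 25 mm (1.0 is 25 mm), a list of three; "turn": the turn about the world's z in units of 0.12 rad (1.0 is 0.12 rad). In form: {"delta_pos": [[tx, ty, tz], ...], "turn": [turn, ...]}. A call has 1 to 12 rows; each row shifts and turns the commanded pose from where the row before left it; what a row does not reach is not made up. A row lasts 1/10 s, in which the tool goes at most 50 mm and 8.59 degrees, less where a joint would pass 70% of its speed; a pose out of reach is approached as far as the arm can. A call with a number of a shift or a turn outside -1 to 1 is refused whole. A call with a gripper value outside its range is refused whole. "grip" is the closure, from 0 (fully open) to 1 (shut), set as the call begins (left out, the last holds). The fingers move at their own pace and stop on an object; "newtons" is the grip in N (left out, the last holds). Time passes only in rows, so rows that do not move let the fingers close. It gives the time, the measured TCP pose, the force, the opening and the grip force at its end, in the units of the state.
- read_state(): the state, without advancing time (a new reading comes with each control period).
- camera(name): name is "side" or "top"; returns a dict with "image" (400x640x3 uint8, red, green, blue), "z_map" (400x640 float32, m along the optical axis (not along the pixel's ray), 0 where there is no reading), "mtx" (3x3 intrinsics, pixels), "view" (4x4, takes a point from world to camera coordinates). Camera axes: x right, y up, looking along -z (the intrinsics and any distortion apply to the point x, -y, -z); pixel columns grow to the right and rows downward; lengths in m; the calibration is good to about 2 mm. A picture is of the moment at which its call begins.
- close_job(): hands the job in; it is judged then, once.
The state is a dict: "time": time; "joint_positions": joint angles; "joint_vel": joint speeds; "joint_torque": joint torques, N m; "ee_pos": TCP position; "eef_rot": TCP orientation; "ft_force": force on the tool from outside, world axes, zero at the start; "torque": the same for the moment, N m; "width": finger opening in m; "grip_force": force on a finger pad.
Only numpy, scipy, OpenCV 4.12 (cv2) and the standard library are available. Lean on these libraries where they do the work, as an engineer would, in place of code of your own. Each camera call takes 0.05 s, during which the arm holds its last target. There are 200 camera calls.

## Working session

There is one attempt and no reset: what is moved stays moved. The work goes in short steps, Python scripts to look and compute and a tool call to move; the robot and the scene stay as the last step left them, time stands still between calls to the robot, and variables do not carry over. Pictures are saved under pics/ and viewed, at most 10 in all, crops included, and the job is handed in when it is done.

Besides the shell and the picture viewer there is one more tool, called as a command line: name --pt "numbers of a row" for each row, then --argument value for the rest. step_arm: Moves the arm, as the interface text tells. Shifts and turns lie within -1 to 1; 1 stands for 25 mm of shift or 0.12 rad of turn. Its arguments: {"type":"object","properties":{"delta_pos":{"type":"array"},"turn":{"type":"array"},"grip":{"type":"number"},"newtons":{"type":"number"}},"required":["delta_pos","turn"]}

```bash
mkdir -p pics; cat > h.py <<'E'
from bench import *
import numpy as np, cv2
def px(c,u,v,z=None):
    K=c["mtx"];V=np.array(c["view"]);R=V[:3,:3];t=V[:3,3]
    d=np.array([(u-K[0,2])/K[0,0],-(v-K[1,2])/K[1,1],-1.])
    o=-R.T@t; w=R.T@d
    s=c["z_map"][int(v),int(u)] if z is None else (z-o[2])/w[2]
    return o+s*w
def proj(c,p):
    V=np.array(c["view"]);q=V[:3,:3]@np.array(p)+V[:3,3];K=c["mtx"]
    return K[0,0]*q[0]/-q[2]+K[0,2],K[1,1]*-q[1]/-q[2]+K[1,2]
E
python3 - <<'E'
from h import *
for n in("top","side"):
    c=camera(n);cv2.imwrite(f"pics/{n}0.png",c["image"][:,:,::-1]);np.savez(n+"0.npz",**c)
    print(n,px(c,320,200))
print(read_state())
E
```

```text
top [ 0.56145268 -0.01098914 -0.00138142]
side [ 5.27922414e-01 -1.52609258e-04  2.35171390e-03]
{'time': 0.1, 'joint_positions': array([ 1.16739108,  0.33280589, -0.06469856,  1.46086025,  0.02158598,
        1.34990007, -0.08850188]), 'joint_vel': array([ 0.00028391,  0.00113571, -0.00052528, -0.00382957,  0.001411  ,
        0.00101375,  0.00092925]), 'joint_torque': array([ 2.38206878e-03, -6.24546075e+01,  2.53045763e-02, -3.90722001e+01,
       -6.13576197e-02,  3.66049481e-02,  1.74886077e-05]), 'ee_pos': array([ 0.23216298, -0.57990421,  0.22183384]), 'eef_rot': array([ 9.81926689e-01,  1.89260583e-01, -1.42969713e-04, -6.23218712e-04]), 'ft_force': array([-0.5589479 , -0.30424189,  0.21879772]), 'torque': array([-0.03043891,  0.03256432,  0.04352768]), 'grip_force': 0.0, 'width': 0.08745365047988578}
```

View pics/top0.png

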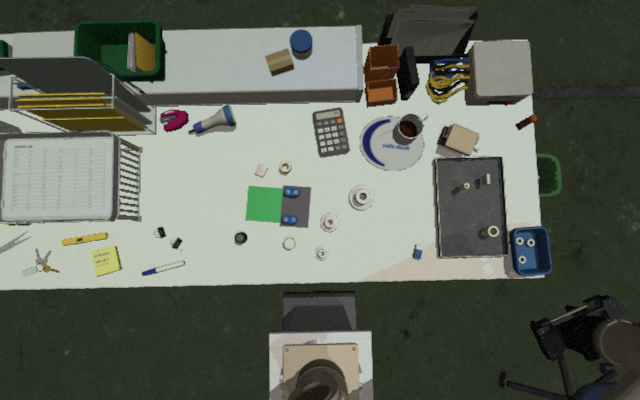

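View pics/side0.png

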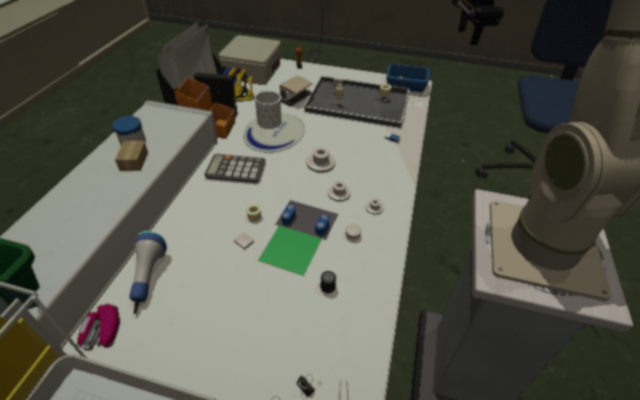

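Candidates for the flange in the top view are (361,197) large, (330,222) medium, (322,254) small and (490,232), which lies on the tray. The middle-sized one should be (330,222). The gauge passes left (+y) from the dark sheet (295,206) to the green field (264,204). I'll check this in a close crop.

```bash
python3 - <<'E'
from h import *
c=dict(np.load("top0.npz"))
im=c["image"][150:270,230:390,::-1]
cv2.imwrite("pics/crop1.png",cv2.resize(im,None,fx=5,fy=5,interpolation=cv2.INTER_CUBIC))
print(c["mtx"],px(c,320,200,0)-px(c,321,200,0))
h=np.zeros((120,160))
for v in range(120):
  for u in range(160): h[v,u]=px(c,u+230,v+150)[2]
for lo in(.006,):
  n,l,s,ce=cv2.connectedComponentsWithStats((h>lo).astype(np.uint8))
  for i in range(1,n):
    if s[i,4]>15:
      u,v=ce[i]+[230,150]; print(np.round([u,v],1),s[i],round(h[l==i].max(),3),np.round(px(c,u,v,.01),4))
E
```

```text
[[364.93693124   0.         316.00512736]
 [  0.         364.93693124 204.23070674]
 [  0.           0.           1.        ]] [7.42962863e-05 3.19226518e-03 0.00000000e+00]
[331.9 152.2] [ 89   0  31   7 152] 1.161 [ 0.713  -0.0525  0.01  ]
[285.9 167.1] [51 12 11 12 76] 0.03 [0.6684 0.0954 0.01  ]
[261.  170.1] [25 14 13 13 91] 1.161 [0.6604 0.1747 0.01  ]
[361.9 197.4] [120  35  25  25 457] 1.161 [ 0.5657 -0.1436  0.01  ]
[292.3 192.1] [ 55  38  16   9 118] 1.161 [0.5876 0.0765 0.01  ]
[290.1 219.4] [ 52  65  17  10 114] 1.161 [0.501  0.0847 0.01  ]
[329.9 222.3] [ 91  64  19  18 220] 1.161 [ 0.4892 -0.0403  0.01  ]
[241.  237.6] [  5  82  13  12 120] 0.043 [0.4477 0.24   0.01  ]
[289.6 243.3] [ 54  88  12  13 110] 1.161 [0.4264 0.0876 0.01  ]
[322.1 253.1] [86 96 14 15 93] 0.028 [ 0.3935 -0.0135  0.01  ]
```

View pics/crop1.png

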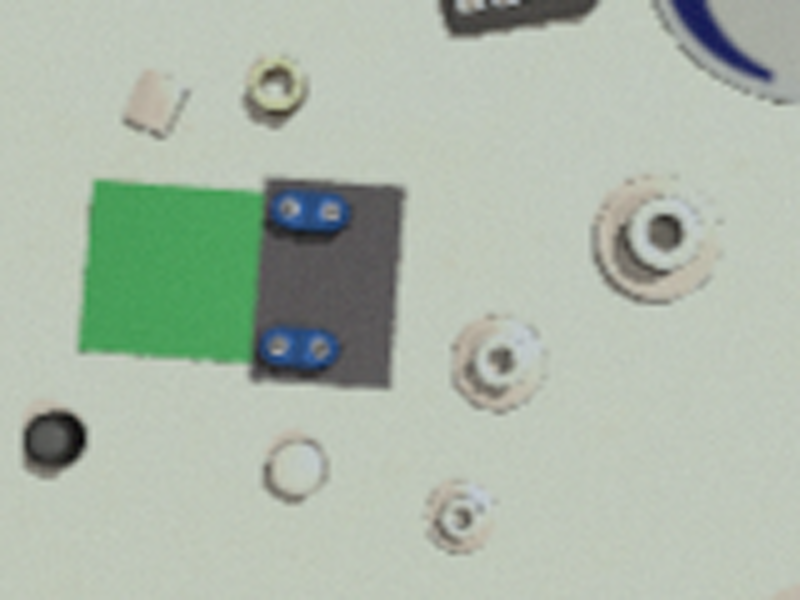

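The crop shows three similar flanges. The middle-sized one is at crop (498,362), with a foot of about 92/5 px, or 58 mm, so it's the right one. The jaws are at crop (310,212) and (300,348), with the green field to the left and the dark sheet to the right. Next I'll get the gauge pose precisely.

```bash
cat >> h.py <<'E'
def gauge(c):
    hsv=cv2.cvtColor(c["image"],cv2.COLOR_RGB2HSV)
    H,S,Vv=[hsv[...,i].astype(int) for i in range(3)]
    def big(m,k):
        n,l,s,ce=cv2.connectedComponentsWithStats(m.astype(np.uint8))
        return [(l==i+1) for i in np.argsort(-s[1:,4])[:k]],
    roi=np.zeros(H.shape,bool); roi[170:240,235:320]=1
    g=big(roi&(abs(H-68)<15)&(S>110),1)[0][0]
    vu=np.argwhere(g); P=np.array([px(c,u,v,0)[:2] for v,u in vu],np.float32)
    r=cv2.minAreaRect(P); print("green",r)
    b=big(roi&(abs(H-110)<15)&(S>110),2)[0]
    J=[px(c,*np.argwhere(m).mean(0)[::-1],.02)[:2] for m in b]; print("jaws",J,np.linalg.norm(J[0]-J[1]),"mid",(J[0]+J[1])/2)
    return r,J
E
python3 - <<'E'
from h import *
c=dict(np.load("top0.npz"))
r,J=gauge(c)
G=np.array(r[0]);J=sorted(J,key=lambda j:j[0]);mid=(J[0]+J[1])/2;d=G-mid;print(np.linalg.norm(d),np.degrees(np.arctan2(d[1],d[0])),"jaw axis",np.degrees(np.arctan2(*(J[1]-J[0])[::-1]))+90)
f=lambda u,v,z:px(c,230+u/5-.4,150+v/5-.4,z)
print("foot",f(498,362,.003),"hub",f(499,360,.03))
print("dark corners",f(405,187,0),f(390,387,0), "cam",-np.array(c["view"])[:3,:3].T@np.array(c["view"])[:3,3])
E
```

```text
green ((0.5537910461425781, 0.16853486001491547), (0.10705713927745819, 0.10656853020191193), 84.69343566894531)
jaws [array([0.5864843 , 0.07783885]), array([0.50124337, 0.08608294])] 0.0856386604823314 mid [0.54386384 0.08196089]
0.08714126996968721 83.4586129353274 jaw axis 84.47580537385109
foot [ 0.49037551 -0.03841838  0.003     ] hub [ 0.4907697  -0.03814211  0.03      ]
dark corners [0.60382117 0.01812137 0.        ] [0.47619564 0.03043751 0.        ] cam [0.45485481 0.00133607 1.16053665]
```

step_arm --pt "0.45 1 0" --pt "0.45 1 0" --pt "0.45 1 0" --pt "0.45 1 0" --pt "0.45 1 0" --pt "0.45 1 0" --pt "0.45 1 0" --pt "0.45 1 0" --pt "0.45 1 0" --pt "0.45 1 0" --turn '[0.19,0.19,0.19,0.19,0.19,0.19,0.19,0.19,0.19,0.19]' --grip 0.657

```text
time: 1.1
ee_pos: [0.3455, -0.3284, 0.2225]
eef_rot: [0.954, 0.3, -0.0, -0.0]
ft_force: [-0.4, -0.5, -0.0]
width: 0.0305
grip_force: 0.0
```

step_arm --pt "0.45 1 -0.3" --pt "0.45 1 -0.3" --pt "0.45 1 -0.3" --pt "0.45 1 -0.3" --pt "0.45 1 -0.3" --pt "0.45 1 -0.3" --pt "0.45 1 -0.3" --pt "0.45 1 -0.3" --pt "0.45 1 -0.3" --pt "0.45 1 -0.3" --pt "0 0 0" --pt "0 0 0" --turn '[0.19,0.19,0.19,0.19,0.19,0.19,0.19,0.19,0.19,0.19,0,0]'

```text
time: 2.3
ee_pos: [0.4572, -0.0793, 0.1475]
eef_rot: [0.913, 0.407, -0.0, -0.0]
ft_force: [-0.8, -0.4, 0.2]
width: 0.0298
grip_force: 0.0
```

step_arm --pt "0 0 -1" --pt "0 0 -1" --pt "0 0 -1" --pt "0 0 -1" --pt "0 0 -0.6" --pt "0 0 -0.4" --pt "0 0 -0.35" --pt "0 0 -0.3" --pt "0 0 0" --turn '[0,0,0,0,0,0,0,0,0]'

```text
time: 3.2
ee_pos: [0.457, -0.0804, 0.0059]
eef_rot: [0.914, 0.406, -0.0, -0.0]
ft_force: [0.2, 0.4, 0.9]
width: 0.0295
grip_force: 0.0
```

```bash
python3 - <<'E'
from h import *
c=camera("side");p=proj(c,[.49,-.038,.01]);print(p)
u,v=map(int,p)
cv2.imwrite("pics/s1.png",cv2.resize(c["image"][v-70:v+80,u-120:u+80,::-1],None,fx=4,fy=4,interpolation=cv2.INTER_CUBIC))
print(read_state()["ee_pos"])
E
```

```text
(np.float64(338.26078201019953), np.float64(190.7909612051641))
[ 0.45729449 -0.08030815  0.00634478]
```

View pics/s1.png

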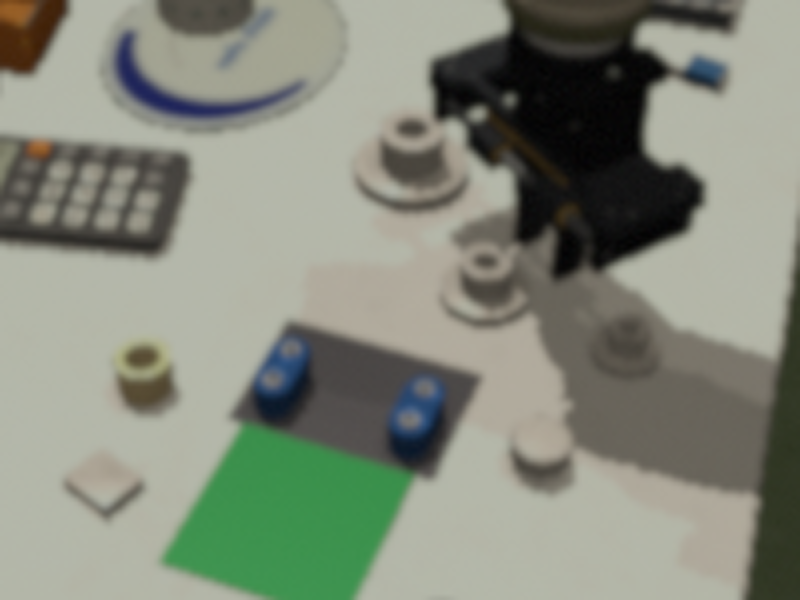

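The fingers stand behind the flange (crop (484,285)), which hasn't been touched. I'll push diagonally to the front of the gap.

step_arm --pt "-0.1 0.09 0" --pt "0.16 0.178 0" --pt "0.16 0.178 0" --pt "0.16 0.178 0" --pt "0.16 0.178 0" --pt "0.16 0.178 0" --pt "0.16 0.178 0" --pt "0.16 0.178 0" --pt "0.16 0.178 0" --pt "0.16 0.178 0" --pt "0.16 0.178 0" --pt "0.16 0.178 0" --turn '[0,0,0,0,0,0,0,0,0,0,0,0]'

```text
time: 4.45
ee_pos: [0.4991, -0.0287, 0.0063]
eef_rot: [0.914, 0.406, -0.0, 0.0]
ft_force: [-0.6, -1.1, 0.5]
width: 0.0298
grip_force: 1.0
```

step_arm --pt "0.16 0.178 0" --pt "0.16 0.178 0" --pt "0.12 0.14 0" --pt "0 0 0" --turn '[0,0,0,0]'

```text
time: 4.85
ee_pos: [0.5103, -0.0158, 0.0064]
eef_rot: [0.914, 0.407, 0.0, -0.0]
ft_force: [-0.7, 0.0, -0.8]
width: 0.0297
grip_force: 0.1
```

```bash
python3 - <<'E'
from h import *
for n in("side","top"):
  c=camera(n);p=proj(c,[.53,.01,.01]);print(p)
  u,v=map(int,p)
  cv2.imwrite(f"pics/{n}2.png",cv2.resize(c["image"][v-50:v+50,u-66:u+66,::-1],None,fx=6,fy=6,interpolation=cv2.INTER_CUBIC))
  np.savez(n+"2.npz",**c)
print(read_state()["ee_pos"])
E
```

```text
(np.float64(318.2066183339982), np.float64(200.4202909087728))
(np.float64(313.62606685645426), np.float64(209.73641706979225))
[ 0.50996242 -0.01632977  0.00630587]
```

View pics/side2.png

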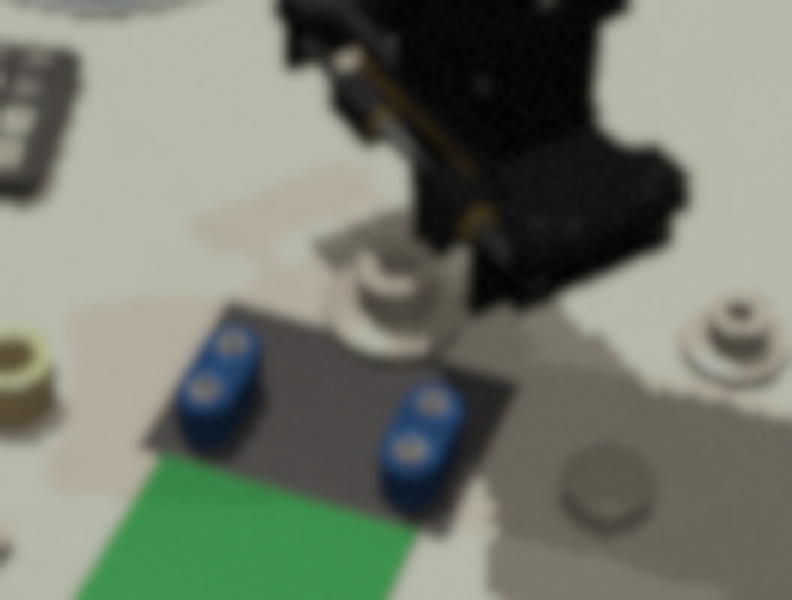

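step_arm --pt "-0.3 -0.33 0" --pt "-0.4 -0.45 0" --pt "-0.4 -0.8 0" --pt "0 -1 0.3" --pt "0.3 -1 0.5" --pt "0.5 -0.7 0.5" --pt "0.5 0 0.5" --pt "0.4 0 0" --pt "0 0 0" --turn '[0,0,0,0.9,0.9,0.9,0.9,0.9,0.8]' --grip 0.77

```text
time: 5.85
ee_pos: [0.525, -0.1251, 0.0518]
eef_rot: [0.74, 0.673, 0.0, 0.001]
ft_force: [-0.8, 0.2, -0.2]
width: 0.02
grip_force: 0.0
```

```bash
python3 - <<'E'
from h import *
c=camera("top");p=proj(c,[.53,.01,.01]);print(p)
u,v=map(int,p);print(u,v)
a=c["image"][v-35:v+40,u-50:u+50,::-1]
c2=camera("side");U,V=map(int,proj(c2,[.53,.01,.01]));print(U,V)
b=c2["image"][V-30:V+45,U-50:U+50,::-1]
cv2.imwrite("pics/top3.png",np.vstack([cv2.resize(x,(400,300),interpolation=cv2.INTER_CUBIC) for x in(a,b)]))
np.savez("top3.npz",**c);np.savez("side3.npz",**c2)
E
```

```text
(np.float64(313.62606685645426), np.float64(209.73641706979225))
313 209
318 200
```

View pics/top3.png

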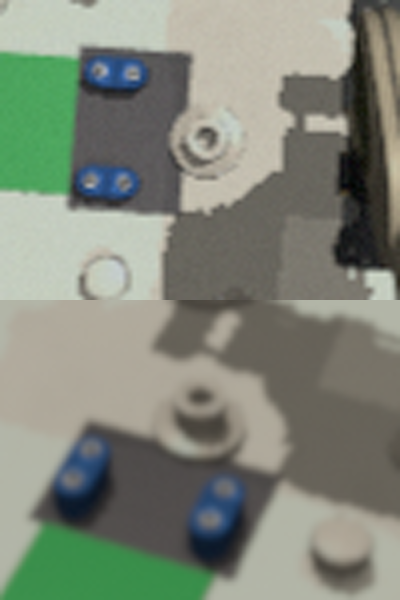

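The top view shows the flange foot at crop (206,140), at the edge of the sheet, upright, just below the gap's centreline and clear of the hand. I'll measure it exactly from the depth.

```bash
cat >> h.py <<'E'
O=np.array([.5445,.082]);A=np.radians(84.5);ex=np.array([np.cos(A),np.sin(A)]);ey=np.array([-ex[1],ex[0]])
def gf(p): d=np.array(p)[:2]-O; return np.round([d@ex,d@ey],4)
def flange(c,u0,v0,r=14):
    pts=[(u,v,px(c,u,v)) for v in range(v0-r,v0+r) for u in range(u0-r,u0+r)]
    P=np.array([p for u,v,p in pts])
    for lo,hi,zz in((.003,.05,.005),(.02,.05,.027)):
        m=np.array([(u,v) for u,v,p in pts if lo<p[2]<hi],float)
        q=px(c,*m.mean(0),zz);print(lo,len(m),q,gf(q))
E
python3 - <<'E'
from h import *
c=dict(np.load("top3.npz")); flange(c,314,208)
q=px(c,263+206/4-.4,174+140/4-.4,.004);print("eye",q,gf(q))
s=dict(np.load("side3.npz"))
q=px(s,268+199/4-.4,170+(395-300)/4-.4,.03);print("side hub",q,gf(q))
# jaws in side, by eye from tops
for a in(((90,449),(72,481)),((226,488),(208,520))):
    t=np.mean(a,0);q=px(s,268+t[0]/4-.4,170+(t[1]-300)/4-.4,.024);print("side jaw",q,gf(q))
E
```

```text
0.003 292 [0.53323153 0.00893744 0.005     ] [-0.0738  0.0042]
0.02 65 [0.53269709 0.00665751 0.027     ] [-0.0761  0.0045]
eye [0.53397291 0.00845875 0.004     ] [-0.0742  0.0034]
side hub [0.53362152 0.00626561 0.03      ] [-0.0764  0.0036]
side jaw [0.5865527  0.07773845 0.024     ] [-0.0002 -0.0423]
side jaw [0.50105141 0.08523781 0.024     ] [-0.0009  0.0436]
```

step_arm --pt "0 0.8 -0.4" --pt "0.04 0.8 -0.4" --pt "0.04 0.8 -0.4" --pt "0.04 0.6 -0.4" --pt "0.04 0.32 -0.23" --pt "0 0 0" --turn '[0,0,0,0,0,0]'

```text
time: 6.55
ee_pos: [0.5279, -0.0402, 0.005]
eef_rot: [0.741, 0.671, -0.0, -0.001]
ft_force: [-0.7, 0.7, 0.1]
width: 0.0199
grip_force: 0.0
```

```bash
python3 -c "
from h import *
p=read_state()['ee_pos'];print(p,gf(p))"
```

```text
[ 0.5279164  -0.04018747  0.00496634] [-0.1232  0.0048]
```

step_arm --pt "0.02 0.2 0.04" --pt "0.02 0.2 0" --pt "0.02 0.2 0" --pt "0.055 0.195 0" --pt "0.055 0.195 0" --pt "0.055 0.195 0" --pt "0.055 0.195 0" --pt "0.055 0.195 0" --pt "0 0 0" --turn '[0,0,0,0,0,0,0,0,0]'

```text
time: 7.45
ee_pos: [0.5374, -0.0002, 0.0066]
eef_rot: [0.741, 0.672, 0.0, -0.0]
ft_force: [0.0, -0.6, 0.8]
width: 0.0201
grip_force: 0.3
```

```bash
python3 - <<'E'
from h import *
p=read_state()['ee_pos'];print(p,gf(p))
c=camera("top");u,v=map(int,proj(c,[.54,.03,.01]));print(u,v)
a=c["image"][v-35:v+40,u-50:u+50,::-1]
c2=camera("side");U,V=map(int,proj(c2,[.54,.03,.01]));print(U,V)
b=c2["image"][V-30:V+45,U-50:U+50,::-1]
cv2.imwrite("pics/top4.png",np.vstack([cv2.resize(x,(400,300),interpolation=cv2.INTER_CUBIC) for x in(a,b)]))
np.savez("top4.npz",**c);np.savez("side4.npz",**c2)
E
```

```text
[ 5.37429908e-01 -1.64789399e-04  6.62501374e-03] [-0.0825 -0.0008]
307 206
312 205
```

View pics/top4.png

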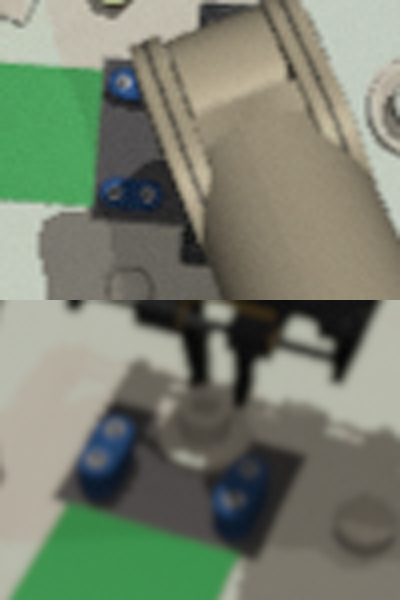

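```bash
python3 - <<'E'
from h import *
s=dict(np.load("side4.npz"))
q=px(s,262+204/4-.4,175+106/4-.4,.03);print("eye hub",q,gf(q))
# hub-top points from the depth, ahead of the fingers
P=np.array([px(s,u,v) for v in range(180,225) for u in range(290,335)])
D=np.array([gf(p) for p in P])
for lo,hi in((.026,.034),(.003,.02)):
  m=(P[:,2]>lo)&(P[:,2]<hi)&(abs(D[:,1])<.03)&(D[:,0]>-.066)&(D[:,0]<-.01)
  print(m.sum(),D[m].min(0),D[m].max(0),np.median(D[m],0))
im=s["image"][170:230,272:352,::-1]
cv2.imwrite("pics/s4.png",cv2.convertScaleAbs(cv2.resize(im,None,fx=9,fy=9,interpolation=cv2.INTER_CUBIC),alpha=1.5))
E
```

```text
eye hub [0.53751281 0.03550081 0.03      ] [-0.047   0.0025]
100 [-0.0659 -0.0129] [-0.0296  0.0191] [-0.0456  0.0033]
237 [-0.0659 -0.0299] [-0.0114  0.0299] [-0.0349  0.006 ]
```

View pics/s4.png

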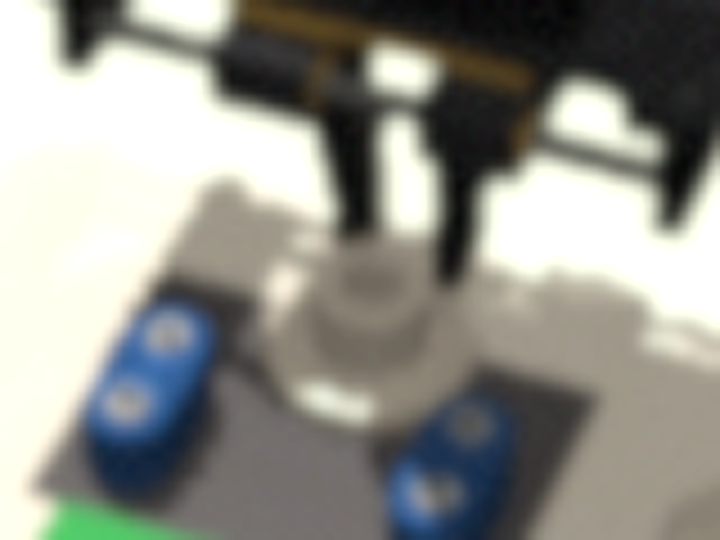

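Flange hub is at crop (375,280), upright, about 3 mm toward the near jaw (gauge y +0.003). I'll back off, widen the fingers to cradle it better, centre it, then go on.

step_arm --pt "-0.02 -0.24 0" --pt "-0.03 -0.24 0" --pt "-0.15 0.01 0" --pt "0 0 0" --pt "0 0 0" --pt "0.02 0.2 0" --pt "0.02 0.2 0" --pt "0.02 0.2 0" --pt "0 0 0" --turn '[0,0,0,0,0,0,0,0,0]' --grip 0.59

```text
time: 8.45
ee_pos: [0.5338, 0.0033, 0.0067]
eef_rot: [0.74, 0.672, 0.0, -0.0]
ft_force: [-0.3, 0.1, -0.5]
width: 0.0361
grip_force: 0.0
```

```bash
python3 -c "
from h import *
p=read_state()['ee_pos'];print(p,gf(p))"
```

```text
[0.53383474 0.00325714 0.00666875] [-0.0794  0.0031]
```

step_arm --pt "0.012 0.12 0" --pt "0.043 0.116 0" --pt "0.043 0.116 0" --pt "0.043 0.116 0" --pt "0.043 0.116 0" --pt "0 0 0" --pt "0 0 0" --turn '[0,0,0,0,0,0,0]'

```text
time: 9.15
ee_pos: [0.5383, 0.0169, 0.0066]
eef_rot: [0.741, 0.672, 0.0, -0.0]
ft_force: [1.6, 0.2, -0.0]
width: 0.0355
grip_force: 0.0
```

```bash
python3 - <<'E'
from h import *
p=read_state()['ee_pos'];print(p,gf(p))
s=camera("side");np.savez("side5.npz",**s)
P=np.array([px(s,u,v) for v in range(180,230) for u in range(285,340)])
D=np.array([gf(p) for p in P])
m=(P[:,2]>.0265)&(P[:,2]<.034)&(abs(D[:,1])<.022)&(D[:,0]>-.052)&(D[:,0]<-.01)
print(m.sum(),D[m].min(0),D[m].max(0),np.median(D[m],0))
im=s["image"][170:235,272:352,::-1]
cv2.imwrite("pics/s5.png",cv2.convertScaleAbs(cv2.resize(im,None,fx=9,fy=9,interpolation=cv2.INTER_CUBIC),alpha=1.5))
E
```

```text
[0.53834622 0.01689007 0.00657452] [-0.0654 -0.0001]
93 [-0.0509 -0.0161] [-0.0179  0.0177] [-0.0332  0.0013]
```

View pics/s5.png

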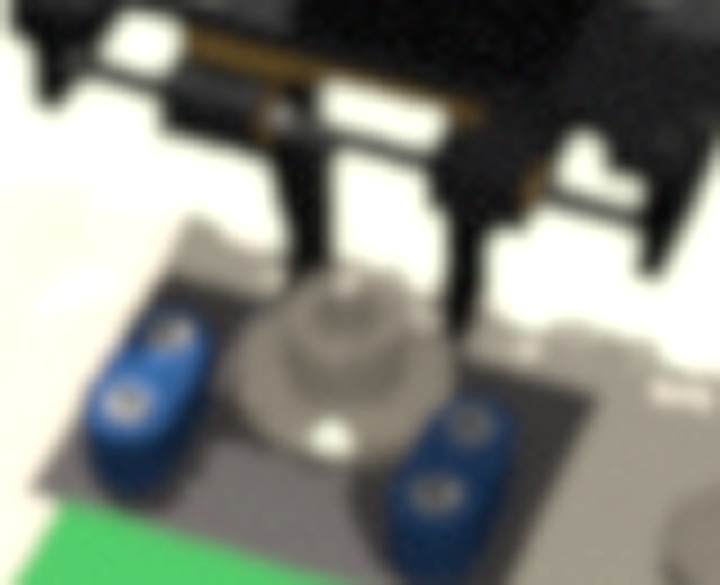

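The flange is entering the gap, centred to within about 1 mm, with its hub at crop (345,305). I'll continue straight.

step_arm --pt "0.0153 0.159 0" --pt "0.0153 0.159 0" --pt "0.0153 0.159 0" --pt "0.0153 0.159 0" --pt "0.0153 0.159 0" --pt "0 0 0" --turn '[0,0,0,0,0,0]'

```text
time: 9.8
ee_pos: [0.5402, 0.0374, 0.0066]
eef_rot: [0.741, 0.672, 0.0, -0.0]
ft_force: [0.4, -0.7, -0.5]
width: 0.0355
grip_force: 0.1
```

step_arm --pt "-0.03 -0.3 0" --pt "-0.03 -0.3 0" --pt "0 0 0" --pt "0 0 0" --pt "0 0 0" --turn '[0,0,0,0,0]' --grip 0.78

```text
time: 10.3
ee_pos: [0.5387, 0.0215, 0.0066]
eef_rot: [0.741, 0.672, 0.0, -0.0]
ft_force: [1.2, -0.7, 0.9]
width: 0.0196
grip_force: 0.0
```

```bash
python3 - <<'E'
from h import *
p=read_state()['ee_pos'];print(p,gf(p))
s=camera("side");np.savez("side6.npz",**s)
P=np.array([px(s,u,v) for v in range(180,240) for u in range(280,340)])
D=np.array([gf(p) for p in P])
m=(P[:,2]>.0265)&(P[:,2]<.034)&(abs(D[:,1])<.022)&(D[:,0]>-.035)&(D[:,0]<.03)
print(m.sum(),D[m].min(0),D[m].max(0),np.median(D[m],0))
E
```

```text
[0.53871981 0.02151536 0.00661807] [-0.0608 -0.    ]
96 [-0.0316 -0.0148] [0.0037 0.0172] [-0.01235  0.0013 ]
```

step_arm --pt "0.019 0.2 0" --pt "0.019 0.2 0" --pt "0.019 0.2 0" --pt "0.019 0.2 0" --pt "0.019 0.2 0" --pt "0.019 0.2 0" --pt "0.019 0.2 0" --pt "0.019 0.2 0" --pt "0.019 0.2 0" --pt "0.019 0.2 0" --pt "0.019 0.2 0" --turn '[0,0,0,0,0,0,0,0,0,0,0]'

```text
time: 11.45
ee_pos: [0.544, 0.0768, 0.0066]
eef_rot: [0.741, 0.672, 0.0, 0.0]
ft_force: [0.5, -1.4, 0.5]
width: 0.0193
grip_force: 0.6
```

```bash
python3 - <<'E'
from h import *
p=read_state()['ee_pos'];print(p,gf(p))
s=camera("side");np.savez("side7.npz",**s)
P=np.array([px(s,u,v) for v in range(180,260) for u in range(260,340)])
D=np.array([gf(p) for p in P])
m=(P[:,2]>.0265)&(P[:,2]<.034)&(abs(D[:,1])<.022)&(D[:,0]>gf(p)[0]+.015)&(D[:,0]<.09)
print(m.sum(),D[m].min(0),D[m].max(0),np.median(D[m],0))
E
```

```text
[0.54395671 0.07683819 0.00658446] [-0.0052  0.    ]
109 [ 0.0124 -0.014 ] [0.047  0.0184] [0.0295 0.0024]
```

step_arm --pt "0.019 0.2 0" --pt "0.019 0.2 0" --pt "0.019 0.2 0" --pt "0.019 0.2 0" --pt "0.019 0.2 0" --pt "0.019 0.2 0" --pt "0.019 0.2 0" --pt "0.019 0.2 0" --pt "0.019 0.2 0" --pt "0.019 0.2 0" --pt "0.019 0.2 0" --pt "0 0 0" --turn '[0,0,0,0,0,0,0,0,0,0,0,0]'

```text
time: 12.7
ee_pos: [0.5491, 0.1326, 0.0067]
eef_rot: [0.741, 0.672, 0.0, -0.0]
ft_force: [0.7, 0.0, 0.1]
width: 0.0192
grip_force: 0.1
```

step_arm --pt "-0.025 -0.25 0" --pt "-0.025 -0.25 0" --pt "-0.025 -0.25 0" --pt "0 0 0.4" --pt "0 0 0.8" --pt "0 0 1" --pt "0 0 1" --pt "0 0 1" --pt "0 -1 0.5" --pt "0 -1 0" --pt "0 -1 0" --pt "0 -1 0" --turn '[0,0,0,0,0,0,0,0,0,0,0,0]'

```text
time: 13.9
ee_pos: [0.5474, 0.0118, 0.1251]
eef_rot: [0.741, 0.672, 0.0, 0.0]
ft_force: [-0.5, 0.6, -0.6]
width: 0.019
grip_force: 0.0
```

step_arm --pt "0 -1 0" --pt "0 -1 0" --pt "0 -1 0" --pt "0 -1 0" --pt "0 0 0" --pt "0 0 0" --turn '[0,0,0,0,0,0]'

```text
time: 14.5
ee_pos: [0.5473, -0.0874, 0.1247]
eef_rot: [0.741, 0.671, 0.0, 0.0]
ft_force: [0.0, 0.4, 0.2]
width: 0.0192
grip_force: 0.0
```

```bash
python3 - <<'E'
from h import *
c=camera("top");np.savez("top8.npz",**c)
u,v=map(int,proj(c,[.5528,.168,.01]));flange(c,u,v,12)
cv2.imwrite("pics/top8.png",cv2.resize(c["image"][150:270,230:390,::-1],None,fx=5,fy=5,interpolation=cv2.INTER_CUBIC))
E
```

```text
0.003 299 [0.55415747 0.16870685 0.005     ] [ 0.0872 -0.0013]
0.02 71 [0.5511221 0.1670684 0.027    ] [0.0853 0.0016]
```

View pics/top8.png

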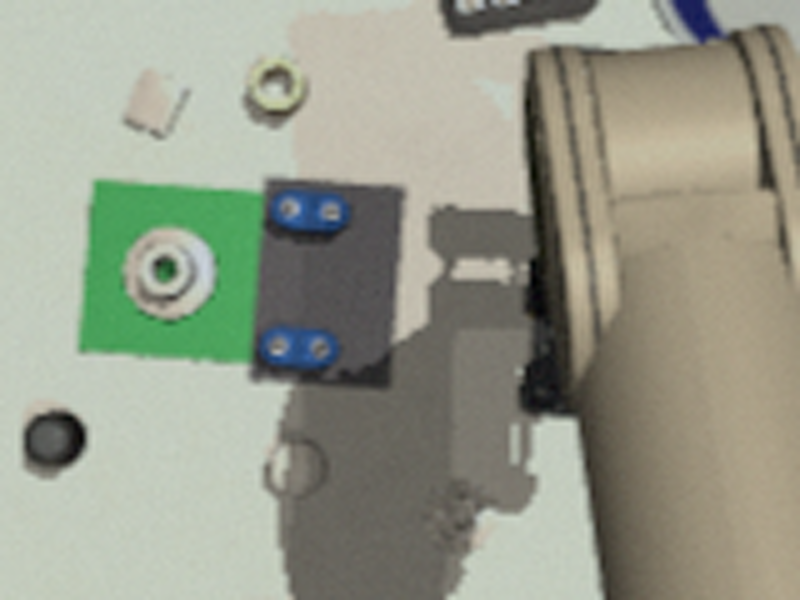

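The flange (crop (170,273)) lies flat in the middle of the green field. The bushing, knob, loupe and gauge block are where they were. Handing in.

```bash
python3 -c "
from bench import *
print(close_job())"
```

```text
the job is handed in; nothing more can be done
None
```

The flange was pushed flat between the jaws and rests wholly on the green field, within about 2 mm of its centre; nothing else in the final picture around the gauge had moved, and the job was handed in at about 14.5 s.

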